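# Magnetise the stubby screwdriver

## Robot

A 6-joint arm with a two-finger parallel gripper is mounted at the origin on the work surface. World frame = base frame: x ahead of the robot, y to its left, z up, the work surface at z = 0. Lengths are in mm, angles in rad, forces in N, time in s.
With the tool pointing down it reaches from about 350 to 875 mm from the base axis. Payload 4.2 kg.
Tool frame: the origin (TCP) lies midway between the tips of the shut fingers; the grasp point (between the pads) lies 19 mm behind it; y points along the fingers, x is the direction in which the jaws open and shut, and the axes are right-handed (so a half turn about y gives the same grasp; the last joint's range is limited). The gripper opens to 85 mm and grips with 20 to 120 N. Pads are 22 mm wide; open, the fingers measure 114 mm over their backs; the gripper's body (76 mm by 85 mm) begins 54 mm behind the grasp point. The pads swing forward as they close: fully open they stand 13 mm farther back than shut.
Start: joints at [1.406, 0.385, 0.008, 0, -1.194, -0.259], TCP at [256.984, 569.701, 231.312] pointing down, gripper open.
Joint ranges: [-3.14, 3.14], [-1.21, 2.06], [-1.07, 1.41], [-3.16, 2.05], [-2.99, -0.16], [-3.1, 3.1]. Speed limits (rad/s): [2.79, 2.79, 3.14, 3.14, 3.14, 3.14].

## Interface

Orientations are given as a unit quaternion [x, y, z, w].
In Python, from bench import read_state, get_image, job_done gives the robot as it stands.
- The arm moves only by the tool play_rows, never from a script. Its argument "series" is a list of rows, each a list of 7 numbers: the shift along the tool's x, y, z in m, then the turn, a rotation vector about the tool's x, y, z in rad, then the finger opening in m, from 0 to 0.0854. In form: [[x, y, z, wx, wy, wz, claw], ...]. A call has 1 to 10 rows; each row shifts and turns the pose as measured when the row begins, along the tool's axes as they then stand; what a row does not reach is not made up. A row lasts 1/10 s, in which the tool goes at most 50 mm and 8.59 degrees, less where a joint would pass 70% of its speed; a pose out of reach is approached as far as the arm can. A call with a gripper value outside its range is refused whole. The fingers move at their own pace and stop on an object; the grip force is fixed at half the most. Time passes only in rows, so rows that do not move let the fingers close. It gives the time, the measured TCP pose, the force and the opening at its end, in the units of the state.
- read_state(): the state, without advancing time (a new reading comes with each control period).
- get_image(name): name is "scene" or "top" or "wrist"; returns a dict with "color" (400x640x3 uint8, red, green, blue), "intrinsics" (3x3 intrinsics, pixels), "origin" and "orientation" of the camera in the world. Camera axes: x right, y down, z forward; pixel columns grow to the right and rows downward; lengths in mm; the calibration is good to about 2 mm. The wrist camera is an equidistant fisheye: a pixel r from the principal point sees the ray r / f radians off the axis. A picture is of the moment at which its call begins. There is no depth.
- job_done(): hands the job in, once; it reports no verdict.
The state is a dict: "clock": time; "joints": joint angles; "joint_vel": joint speeds; "joint_efforts": joint torques, N m; "position": TCP position; "ee_rot": TCP orientation; "contact_force": force on the tool from outside, world axes, zero at the start; "wrist_torque": the same for the moment, N m; "gripper_width": finger opening in mm.
Only numpy, scipy, OpenCV 4.12 (cv2) and the standard library are available. Lean on these libraries where they do the work, as an engineer would, in place of code of your own. Each camera call takes 0.05 s, during which the arm holds its last target. There are 200 camera calls.

## Task

Lift the stubby screwdriver straight out of its stand, keep hold of it upright and dip its steel tip about half-way down into the magnetiser, the squat thick-walled open well on a square foot. Then lift it out and put it back in the hole of its stand, upright and with its collar resting on the plate, and let go. Leave the taller thin-walled screw cup alone, and do not push or tip the magnetiser.

Things in the scene. Friction and masses are not known exactly. Their poses are not given: they have to be found in the camera images.
- driver_grip (a point): Half-way up the stubby screwdriver's handle, on its axis; z up the tool. The black round handle is 26 mm in diameter, 84 mm long. Under it a round collar, 38 mm in diameter, 8 mm thick, its underside 50 mm below this point; then a steel shaft 6 mm in diameter, 60 mm long. About 0.1 kg, loose. It starts upright in its stand, handle up, collar on the plate.
- driver_tip (a point): Lower end of the screwdriver's steel shaft, on its axis, 110 mm below driver_grip. z axis up the tool.
- magnetiser_mouth (a point): Centre of the magnetiser's mouth, level with its rim, 50 mm above the bench; z up. The magnetiser is a squat grey plastic round well, outer diameter 68 mm, inner diameter 48 mm, 40 mm deep inside, on a square foot 84 mm wide and 10 mm thick. Loose on the bench, about 0.6 kg.
- stand_hole (a point): Centre of the hole in the stand's top plate, level with the plate's upper face, 85 mm above the bench; z up. The hole is 22 mm in diameter and goes through the 12 mm plate; below it is 65 mm of open space. The stand is bare aluminium, fixed to the bench: a plate 90 mm (x) by 110 mm (y) on two cheeks at its y ends.
- cup: Bystander: the taller, thin-walled grey plastic screw cup, 64 mm in diameter at the rim and 78 mm high, no square foot. Origin at the centre of its underside, z up. Not the magnetiser.
Not all that is in view belongs to the job. There is more than one size of the part that bears driver_grip; the job needs the smaller. Several things look just like the part that bears stand_hole: the one meant starts farthest to the robot's right.

How it is judged (in metres and radians):
On the way:
1. the screwdriver, held in the gripper and within 25 degrees of upright, has its tip inside the magnetiser at least 12 mm below the rim, for 0.2 s (horizontal distance between driver_tip and magnetiser_mouth below 0.023 m and z of driver_tip in the frame of magnetiser_mouth between -0.045 and -0.012 m and angle between driver_grip's own z axis and vertical below 0.436 rad and contact force between the fingers and driver above 0.5 N), for 0.2 s.
At the end, for the whole second after the job is handed in: The screwdriver stands at rest in its stand: tip within 12 mm of the hole's axis and 55 to 65 mm below the plate's upper face (collar on the plate), within 10 degrees of upright. Magnetiser and screw cup are within 25 mm of where they began, within 5 degrees of upright (horizontal distance between driver_tip and stand_hole below 0.012 m and z of driver_tip in the frame of stand_hole between -0.065 and -0.055 m and angle between driver_grip's own z axis and vertical below 0.1745 rad and linear speed of driver below 0.02 m/s and angle between each of magnetiser_mouth, cup's own z axis and vertical below 0.0875 rad and distance of each of magnetiser_mouth, cup from where it was at the start of the episode below 0.025 m); the robot touches nothing.
It fails at once if the magnetiser is pushed more than 25 mm or tipped more than 15 degrees (distance of magnetiser_mouth from where it was at the start of the episode above 0.025 m or angle between magnetiser_mouth's own z axis and vertical above 0.262 rad).
It fails at once if the screw cup is pushed more than 25 mm or tipped more than 15 degrees (distance of cup from where it was at the start of the episode above 0.025 m or angle between cup's own z axis and vertical above 0.262 rad).
It also fails if it takes over 51 s, if anything falls off the work surface, if the arm or the gripper's body presses on something with over 40 N, if the wrist force passes 120 N, or if a joint passes its speed limit or range.

## Working session

There is one attempt and no reset: what is moved stays moved. The work goes in short steps, Python scripts to look and compute and a tool call to move; the robot and the scene stay as the last step left them, time stands still between calls to the robot, and variables do not carry over. Pictures are saved under pics/ and viewed, about 8 in all and at most 12, crops included, and the job is handed in when it is done.

Besides the shell and the picture viewer there is one more tool, called after "Request:" by a JSON object that holds its "op" and its "data". play_rows: Moves the arm, as the interface text tells. Its arguments: {"type":"object","properties":{"series":{"type":"array","items":{"type":"array","items":{"type":"number"}}}},"required":["series"]}

```bash
mkdir -p pics
cat > h.py <<'E'
import numpy as np, cv2
from bench import read_state, get_image, job_done
from scipy.spatial.transform import Rotation as R
def save(im,fn,crop=None,s=1):
    c=im["color"][...,::-1]
    if crop: x0,y0,x1,y1=crop; c=c[y0:y1,x0:x1]
    cv2.imwrite(fn,cv2.resize(np.ascontiguousarray(c),None,fx=s,fy=s,interpolation=cv2.INTER_CUBIC))
E
python3 - <<'E'
from h import *
import pickle
d={n:get_image(n) for n in("scene","top","wrist")}
pickle.dump(d,open("d.pkl","wb"))
for n in d:
    save(d[n],f"pics/{n}0.png"); print(n,d[n]["intrinsics"],d[n]["origin"],d[n]["orientation"])
print(read_state())
E
```

```text
scene [[501.06019415   0.         314.97373378]
 [  0.         501.06019415 208.95348372]
 [  0.           0.           1.        ]] [ 937.39653626 -490.38947131  910.33233924] [ 0.87548425  0.3402807  -0.1285215  -0.31814871]
top [[394.16434693   0.         317.43130608]
 [  0.         394.16434693 201.8566223 ]
 [  0.           0.           1.        ]] [4.18467926e+02 7.77270074e-01 8.37298347e+02] [-0.70608808  0.70717887 -0.02949534  0.02162632]
wrist [[309.70691629   0.         320.98414522]
 [  0.         309.70691629 199.67081865]
 [  0.           0.           1.        ]] [327.91703955 536.12773808 372.24709942] [-0.53583118  0.82988932  0.13009062 -0.08511811]
{'clock': 0.15, 'joints': array([ 1.40559254e+00,  3.85402097e-01,  6.93212806e-03, -3.23895887e-04,
       -1.19397160e+00, -2.58656406e-01]), 'joint_vel': array([-0.00078073, -0.0014138 ,  0.00289073,  0.0029066 ,  0.00034969,
        0.00051472]), 'joint_efforts': array([-1.52587295e-04, -3.92677903e+01,  1.88580984e+01,  4.18859571e+00,
       -3.39956438e-03, -1.51927996e-06]), 'position': array([256.83354487, 569.3188327 , 230.46066541]), 'ee_rot': array([ 0.38407452, -0.59365127,  0.59436808, -0.38313382]), 'contact_force': array([-0.86338887,  0.95769814, -1.08950645]), 'wrist_torque': array([-0.01349327,  0.0422507 , -0.05611409]), 'gripper_width': 85.65992017531713}
```

View pics/top0.png

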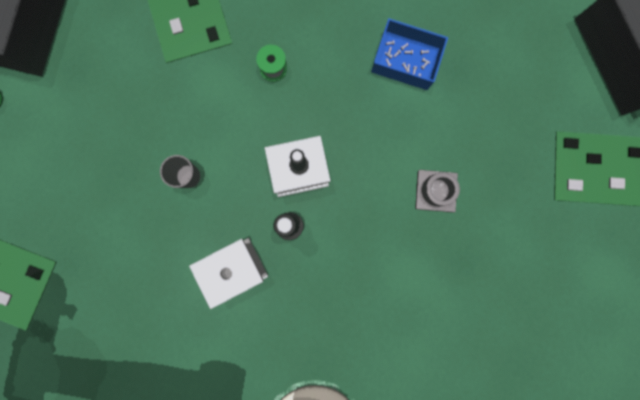

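View pics/scene0.png

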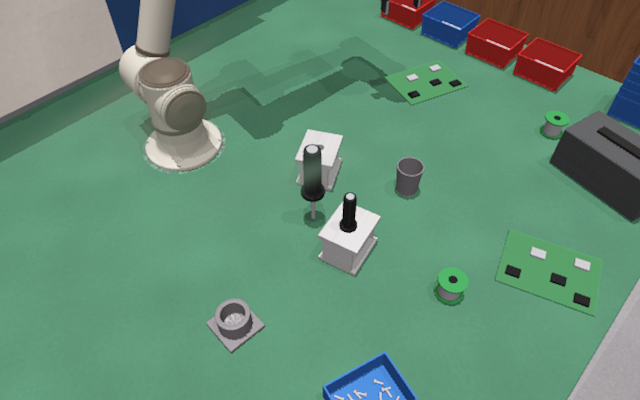

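The top view (up = +x, right = −y) shows these candidates:
- **Drivers:** a small one in the stand at (297,160), and a larger one standing at (288,225).
- **Stands:** (297,165) is farther right than the empty one at (228,272).
- **Wells:** a square-footed one at (438,190) is the magnetiser. The thin one at (180,172) is the cup.

I choose the small driver, its own stand and the square-foot well, and will check them in close crops.

Run:
```python
from h import *
import pickle
d=pickle.load(open("d.pkl","rb"))
def c(n,x,y,w,h,s): return cv2.resize(d[n]["color"][y:y+h,x:x+w,::-1],None,fx=s,fy=s,interpolation=cv2.INTER_CUBIC)
a=np.hstack([c("top",260,130,80,60,5),c("top",400,160,80,60,5)])
b=np.hstack([c("scene",310,190,80,60,5),c("scene",195,290,80,60,5)])
cv2.imwrite("pics/c1.png",np.vstack([a,b]))
```

```text
(no output)
```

View pics/c1.png

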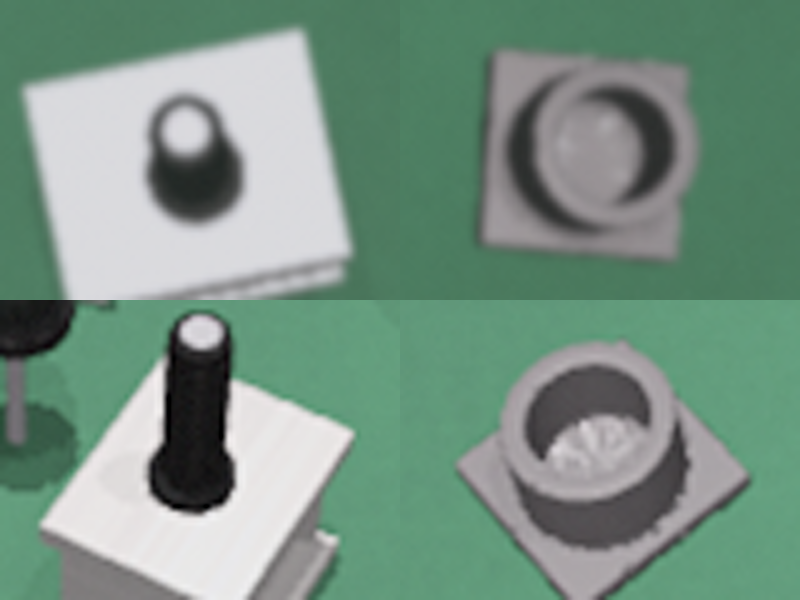

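The crops confirm the choices. In the top view the handle cap is at (297.2,156) and the magnetiser rim at (443,189.4). In the scene view the cap is at (350.2,196.4) and the rim at (232.8,314.4).

```bash
cat >> h.py <<'E'
def ray(im,p):
    K=im["intrinsics"]; v=np.linalg.solve(K,[p[0],p[1],1.]); v=R.from_quat(im["orientation"]).apply(v); return np.array(im["origin"]),v/np.linalg.norm(v)
def tri(l):
    A=0;b=0
    for o,v in l: P=np.eye(3)-np.outer(v,v); A=A+P;b=b+P@o
    x=np.linalg.solve(A,b); return x,[np.linalg.norm((np.eye(3)-np.outer(v,v))@(x-o)) for o,v in l]
def at(im,p,z): o,v=ray(im,p); return o+v*(z-o[2])/v[2]
def px(im,X):
    q=R.from_quat(im["orientation"]).inv().apply(np.array(X)-im["origin"]); return (im["intrinsics"]@q)[:2]/q[2]
E
python3 - <<'E'
from h import *
import pickle
np.set_printoptions(precision=1,suppress=True)
d=pickle.load(open("d.pkl","rb"));t,s=d["top"],d["scene"]
print("cap",tri([ray(t,(297.2,156)),ray(s,(350.2,196.4))]), at(t,(297.2,156),177),at(s,(350.2,196.4),177))
print("collar",at(t,(299,165),93),"plate",[at(t,(260+x/5,130+y/5),85) for x,y in((23,88),(303,28),(353,258),(188,173))])
print("mag",tri([ray(t,(443,189.4)),ray(s,(232.8,314.4))]), at(t,(443,189.4),50),at(s,(232.8,314.4),50))
print("foot",at(t,(417.0,189.2-9),10))
print("cup",at(t,(178,171),78)); print("bigdriver cap",at(t,(284.5,225),200),"spool",at(t,(271,60),60))
s=read_state(); print(R.from_quat(s["ee_rot"]).as_matrix())
E
```

```text
cap (array([544.1,  27.8, 179.4]), [np.float64(0.5232897974756558), np.float64(0.5232897974758222)]) [544.2  27.5 177. ] [543.1  29.9 177. ]
collar [542.8  27.4  93. ] plate [array([578.1,  94.1,  85. ]), array([601.7, -14. ,  85. ]), array([512., -33.,  85.]), array([544.9,  30.4,  85. ])]
mag (array([ 501.1, -261.2,   47.8]), [np.float64(0.7846880121289278), np.float64(0.7846880121290104)]) [ 500.4 -261.1   50. ] [ 502.8 -261.3   50. ]
foot [ 524.2 -219.6   10. ]
cup [533.6 262.   78. ]
bigdriver cap [427.3  46.8 200. ] spool [763.2  85.7  60. ]
[[-0.4 -0.   0.9]
 [-0.9 -0.  -0.4]
 [ 0.  -1.   0. ]]
```

Request:
{"op": "play_rows", "data": {"series": [[0,0,0,0,-0.137,0,0.085],[0,0,0,0,-0.137,0,0.085],[0,0,0,0,-0.137,0,0.085],[0.04,0,0.02,0,0,0,0.085],[0.04,0,0.02,0,0,0,0.085],[0.04,0,0.02,0,0,0,0.085],[0.04,0,0.02,0,0,0,0.085],[0.04,0,0.02,0,0,0,0.085],[0.04,0,0.02,0,0,0,0.085],[0.04,0,0.02,0,0,0,0.085]]}}

```text
clock: 1.15
position: [399.4, 283.3, 226.5]
ee_rot: [0.506, -0.495, 0.498, -0.501]
contact_force: [-0.1, 0.4, -0.1]
gripper_width: 85.3
```

```bash
cat >> h.py <<'E'
def go(x,y,z):
    s=read_state(); r=R.from_quat(s["ee_rot"]); m=r.as_matrix()
    np.set_printoptions(precision=4,suppress=True)
    w=R.from_matrix(np.array([[0,0,1],[-1,0,0],[0,-1,0]]).astype(float))
    print("t",s["clock"],"pos",s["position"],"shift",r.inv().apply(np.array([x,y,z])-s["position"])/1000,"turn",(r.inv()*w).as_rotvec(),"F",s["contact_force"],"w",s["gripper_width"],"j",s["joints"])
E
python3 -c "
from h import *
go(544,28,230)"
```

```text
t 1.15 pos [399.3561 283.3207 226.4615] shift [ 0.2573 -0.0019  0.1411] turn [0.0036 0.014  0.0082] F [-0.063   0.4216 -0.1011] w 85.27432608167435 j [ 0.9507  0.1613 -0.3175  0.0021 -1.1008  0.6331]
```

Request:
{"op": "play_rows", "data": {"series": [[0.04,-0.001,0.022,0,0.007,0,0.085],[0.04,-0.001,0.022,0,0.007,0,0.085],[0.04,-0.001,0.022,0,0,0,0.085],[0.04,0,0.022,0,0,0,0.085],[0.04,0,0.022,0,0,0,0.085],[0.03,0,0.018,0,0,0,0.085],[0.018,0,0.009,0,0,0,0.085],[0.009,0,0.004,0,0,0,0.085],[0,0,0,0,0,0,0.085],[0,0,0,0,0,0,0.085]]}}

```text
clock: 2.15
position: [544.5, 10.5, 229.5]
ee_rot: [0.502, -0.501, 0.502, -0.494]
contact_force: [0.3, 0.2, 0.1]
gripper_width: 85.1
```

```bash
python3 -c "
from h import *
go(544,28,230)
w=get_image('wrist'); save(w,'pics/w1.png')
import pickle; pickle.dump(w,open('w1.pkl','wb'))
print(w['origin'])
def fpx(im,X):
    q=R.from_quat(im['orientation']).inv().apply(np.array(X)-im['origin']); K=im['intrinsics']
    n=np.hypot(q[0],q[1]); th=np.arctan2(n,q[2]); return K[:2,2]+K[0,0]*th*q[:2]/n
for X in ([544,28,177],[544,28,93],[544,28,85],[578.1,94.1,85],[601.7,-14,85],[512,-33,85]): print(X,fpx(w,X))
"
```

```text
t 2.15 pos [544.5325  10.4691 229.4747] shift [-0.0175 -0.0007 -0.0007] turn [ 0.0068 -0.0071  0.0084] F [0.2966 0.2306 0.1486] w 85.06467218320425 j [ 0.3203  0.2532 -0.1909  0.0064 -1.1357  1.2406]
[623.4817  10.0879 370.8258]
[544, 28, 177] [293.0193 221.5918]
[544, 28, 93] [299.9634 187.3635]
[544, 28, 85] [300.4371 185.0637]
[578.1, 94.1, 85] [230.9507 151.7681]
[601.7, -14, 85] [344.8182 124.3819]
[512, -33, 85] [362.6377 215.5415]
```

View pics/w1.png

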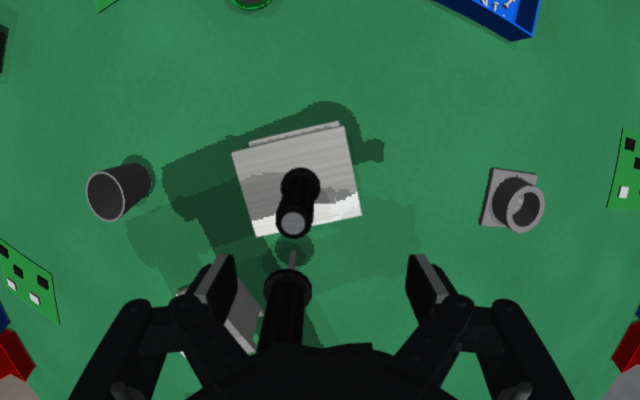

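The wrist view puts the handle cap at (293,222), against a predicted (293,221.6), so the driver position is confirmed. The big driver is well behind. Next I centre and descend.

Request:
{"op": "play_rows", "data": {"series": [[-0.017,0,0,0.006,-0.006,0.008,0.085],[-0.004,0.01,0,0,0,0,0.085],[0,0.025,0,0,0,0,0.085],[0,0.025,0,0,0,0,0.085],[0,0.02,0,0,0,0,0.085],[0,0,0,0,0,0,0.085]]}}

```text
clock: 2.8
position: [542.7, 40.5, 146.3]
ee_rot: [-0.501, 0.498, -0.497, 0.504]
contact_force: [0.5, 0.4, 0.5]
gripper_width: 84.9
```

```bash
python3 -c "
from h import *
go(544,28,118)"
```

```text
t 2.8 pos [542.6867  40.5014 146.308 ] shift [0.0126 0.0283 0.0011] turn [-0.0021  0.0102 -0.0023] F [0.4864 0.4184 0.4581] w 84.88265588542114 j [ 0.3717  0.3262 -0.3125 -0.0018 -0.9293  1.2103]
```

Request:
{"op": "play_rows", "data": {"series": [[0.008,0.005,0.001,0,0.006,0,0.085],[0.002,0.008,0,0,0.002,0,0.085],[0,0.008,0,0,0,0,0.085],[0,0,0,0,0,0,0.085],[0,0,0,0,0,0,0.085]]}}

```text
clock: 3.3
position: [545.2, 31.4, 125.9]
ee_rot: [-0.499, 0.498, -0.5, 0.503]
contact_force: [-0.1, 0.5, 0.1]
gripper_width: 85.3
```

```bash
python3 -c "
from h import *
go(544,28,118)"
```

```text
t 3.3 pos [545.2057  31.3832 125.9198] shift [ 0.0034  0.0079 -0.0013] turn [-0.0063  0.0042 -0.003 ] F [-0.1255  0.5257  0.0992] w 85.25298387765338 j [ 0.3541  0.3507 -0.3359 -0.0009 -0.8772  1.2215]
```

Request:
{"op": "play_rows", "data": {"series": [[0.003,0.007,-0.001,-0.005,0.004,-0.002,0.085],[0,0,0,0,0,0,0.085],[0,0,0,0,0,0,0.04],[0,0,0,0,0,0,0.03],[0,0,0,0,0,0,0.015],[0,0,0,0,0,0,0.015],[0,0,0,0,0,0,0.015],[0,0,0,0,0,0,0.015],[0,0,0,0,0,0,0.015],[0,0,0,0,0,0,0.015]]}}

```text
clock: 4.3
position: [545.1, 28.3, 119.7]
ee_rot: [-0.499, 0.499, -0.501, 0.501]
contact_force: [-0.2, 0.4, 0.9]
gripper_width: 24.7
```

```bash
python3 -c "
from h import *
go(544,28,118)"
```

```text
t 4.3 pos [545.1409  28.2923 119.71  ] shift [ 0.0003  0.0017 -0.0011] turn [-0.0039 -0.0001 -0.0016] F [-0.1747  0.395   0.9209] w 24.740916757593578 j [ 0.3488  0.3589 -0.3422 -0.0003 -0.8655  1.2221]
```

Request:
{"op": "play_rows", "data": {"series": [[0,-0.008,0,0,0,0,0.015],[0,-0.015,0,0,0,0,0.015],[0,-0.015,0,0,0,0,0.015],[0,-0.015,0,0,0,0,0.015],[0,-0.015,0,0,0,0,0.015],[0,-0.012,0,0,0,0,0.015],[0,-0.008,0,0,0,0,0.015],[0,0,0,0,0,0,0.015],[0,0,0,0,0,0,0.015]]}}

```text
clock: 5.2
position: [543.1, 28.0, 212.5]
ee_rot: [-0.499, 0.501, -0.5, 0.5]
contact_force: [-0.2, 0.4, -1.1]
gripper_width: 24.7
```

```bash
python3 -c "
from h import *
go(501,-261,220)
import cv2
s=get_image('scene'); save(s,'pics/s2.png',(260,60,420,260),3)
print(px(s,(545.1,28.3,read_state()['position'][2]-94.7)))"
```

```text
t 5.2 pos [543.0874  27.9522 212.4776] shift [ 0.289  -0.0081 -0.0418] turn [-0.0005 -0.0009 -0.0018] F [-0.2157  0.4192 -1.1373] w 24.69370740125301 j [ 0.3488  0.2617 -0.2211 -0.0018 -1.0869  1.2219]
[349.1331 216.6131]
```

View pics/s2.png

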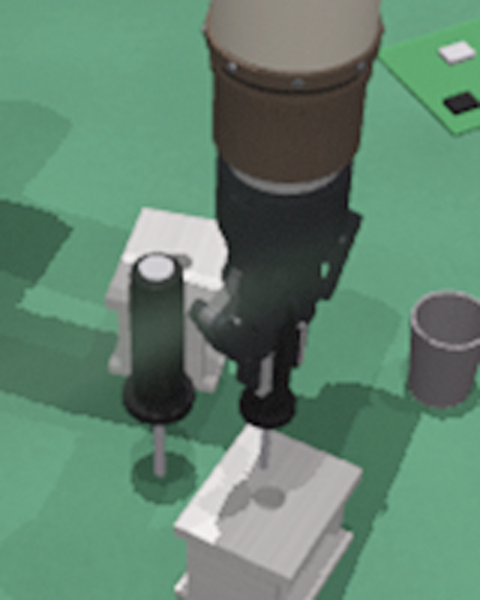

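The driver is out and upright. Its tip is at (348.3,216) against a predicted (349,216.6), and the hole is at about (349.3,225.3). Now across to the magnetiser.

Request:
{"op": "play_rows", "data": {"series": [[0.015,-0.005,-0.002,0,0,0,0.015],[0.028,-0.003,-0.004,0,0,0,0.015],[0.035,0,-0.005,0,0,0,0.015],[0.035,0,-0.005,0,0,0,0.015],[0.035,0,-0.005,0,0,0,0.015],[0.035,0,-0.005,0,0,0,0.015],[0.03,0,-0.005,0,0,0,0.015],[0.02,0,-0.003,0,0,0,0.015],[0.01,0,-0.001,0,0,0,0.015],[0,0,0,0,0,0,0.015]]}}

```text
clock: 6.25
position: [501.8, -229.1, 216.3]
ee_rot: [-0.503, 0.503, -0.497, 0.497]
contact_force: [0.1, -0.0, -2.3]
gripper_width: 24.7
```

```bash
python3 -c "
from h import *
s=get_image('scene'); 
print('hole',at(s,(349.3,225.3),85))
go(501,-261,200)"
```

```text
hole [544.32203435  31.97474034  85.        ]
t 6.3 pos [ 501.8476 -228.4225  216.2563] shift [ 0.0326  0.0162 -0.0007] turn [ 0.0117 -0.0001 -0.0009] F [-0.0274  0.4515 -0.9216] w 24.543522494661563 j [-0.1327  0.2772 -0.1904  0.0008 -1.115   1.7031]
```

Request:
{"op": "play_rows", "data": {"series": [[0.015,0.005,0,0.006,0,0,0.015],[0.012,0.01,0,0.005,0,0,0.015],[0.004,0.012,0,0,0,0,0.015],[0,0.01,0,0,0,0,0.015],[0,0.004,0,0,0,0,0.015],[0,0,0,0,0,0,0.015]]}}

```text
clock: 6.9
position: [501.7, -258.6, 170.2]
ee_rot: [0.501, -0.5, 0.498, -0.501]
contact_force: [0.1, -0.3, -1.7]
gripper_width: 25.0
```

```bash
python3 -c "
from h import *
go(501,-261,123)
s=get_image('scene'); t=get_image('top')
a=cv2.resize(s['color'][240:360,175:275],None,fx=4,fy=4,interpolation=2); b=cv2.resize(t['color'][130:250,390:490],None,fx=4,fy=4,interpolation=2)
cv2.imwrite('pics/m.png',np.hstack([a,b])[...,::-1])
p=read_state()['position']; print(px(s,p-[0,0,94.7]),px(t,p-[0,0,94.7]))"
```

```text
t 6.9 pos [ 501.7228 -258.6424  170.1517] shift [ 0.0025  0.0471 -0.0006] turn [ 0.0029  0.0038 -0.0025] F [ 0.0651 -0.2821 -1.6793] w 24.9680856028054 j [-0.19    0.3362 -0.2284 -0.0022 -1.0094  1.7658]
[231.7089 306.4806] [446.2395 187.0548]
```

View pics/m.png

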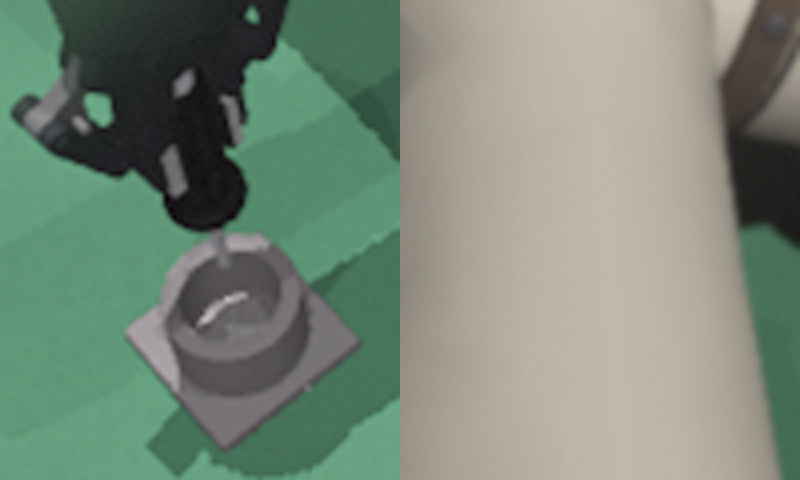

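The tip is at (231,306), as predicted, over the mouth centred at (233,314). Dipping now.

Request:
{"op": "play_rows", "data": {"series": [[0.002,0.006,0,0,0,0,0.015],[0,0.01,0,0,0,0,0.015],[0,0.01,0,0,0,0,0.015],[0,0.008,0,0,0,0,0.015],[0,0.005,0,0,0,0,0.015],[0,0,0,0,0,0,0.015],[0,0,0,0,0,0,0.015]]}}

```text
clock: 7.7
position: [502.8, -260.4, 129.3]
ee_rot: [-0.501, 0.499, -0.498, 0.502]
contact_force: [-0.3, 1.4, -1.7]
gripper_width: 24.7
```

```bash
python3 -c "
from h import *
go(501,-261,121)"
```

```text
t 7.7 pos [ 502.8369 -260.4471  129.345 ] shift [ 0.0006  0.0083 -0.0018] turn [-0.0002  0.0052 -0.0014] F [-0.2902  1.4155 -1.6634] w 24.694320274130344 j [-0.1926  0.3805 -0.2772 -0.0018 -0.9133  1.7697]
```

Tip is near z = 34.6. I'll go about 8 mm deeper and hold.

Request:
{"op": "play_rows", "data": {"series": [[0,0.005,-0.001,0,0.003,0,0.015],[0,0.003,-0.001,0,0,0,0.015],[0,0,0,0,0,0,0.015],[0,0,0,0,0,0,0.015],[0,0,0,0,0,0,0.015],[0,0,0,0,0,0,0.015],[0,0,0,0,0,0,0.015]]}}

```text
clock: 8.4
position: [501.5, -260.7, 121.9]
ee_rot: [-0.5, 0.499, -0.5, 0.501]
contact_force: [-0.8, 1.2, -2.5]
gripper_width: 24.7
```

```bash
python3 -c "
from h import *
go(501,-261,121)
s=get_image('scene'); save(s,'pics/s3.png',(155,230,315,350),3)"
```

```text
t 8.4 pos [ 501.4702 -260.7193  121.9179] shift [ 0.0003  0.0009 -0.0005] turn [-0.0028  0.0021 -0.0006] F [-0.7633  1.2089 -2.4911] w 24.745445588432247 j [-0.1934  0.3861 -0.2905 -0.0015 -0.8916  1.7672]
```

View pics/s3.png

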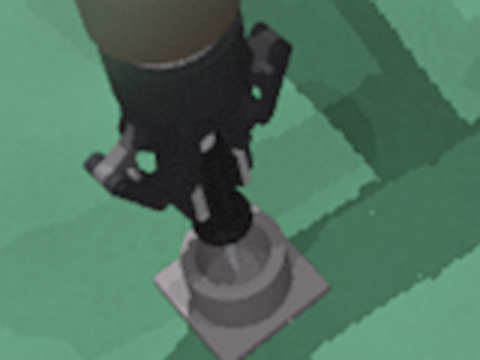

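The shaft is inside the well, with the tip at about (236,268) in the crop. The magnetiser hasn't moved. Next I lift out and return.

Request:
{"op": "play_rows", "data": {"series": [[0,-0.008,0,0,0,0,0.015],[0,-0.015,0,0,0,0,0.015],[0,-0.017,0,0,0,0,0.015],[0,-0.017,0,0,0,0,0.015],[0,-0.017,0,0,0,0,0.015],[0,-0.015,0,0,0,0,0.015],[0,-0.008,0,0,0,0,0.015],[0,0,0,0,0,0,0.015]]}}

```text
clock: 9.25
position: [501.3, -261.0, 226.5]
ee_rot: [-0.499, 0.498, -0.501, 0.502]
contact_force: [-0.4, 0.3, -1.3]
gripper_width: 24.8
```

Request:
{"op": "play_rows", "data": {"series": [[-0.015,0,0.002,0,0,0,0.015],[-0.028,0,0.004,0,0,0,0.015],[-0.035,0,0.005,0,0,0,0.015],[-0.035,0,0.005,0,0,0,0.015],[-0.035,0,0.005,0,0,0,0.015],[-0.035,0,0.005,0,0,0,0.015],[-0.03,0,0.005,0,0,0,0.015],[-0.02,0,0.003,0,0,0,0.015],[-0.01,0,0.001,0,0,0,0.015],[0,0,0,0,0,0,0.015]]}}

```text
clock: 10.25
position: [531.7, -3.3, 218.2]
ee_rot: [0.503, -0.502, 0.497, -0.498]
contact_force: [-0.5, -0.5, -0.9]
gripper_width: 24.4
```

```bash
python3 -c "
from h import *
go(544.5,29,205)"
```

```text
t 10.25 pos [531.7447  -3.2638 218.1803] shift [-0.0322  0.0131  0.0129] turn [ 0.0102  0.0013 -0.0008] F [-0.4806 -0.4764 -0.8777] w 24.412942504584866 j [ 0.2969  0.242  -0.2321 -0.0042 -1.1062  1.2771]
```

Request:
{"op": "play_rows", "data": {"series": [[-0.015,0,0.006,0.005,0,0,0.015],[-0.012,0.002,0.005,0.004,0,0,0.015],[-0.004,0.004,0.002,0,0,0,0.015],[0,0.003,0,0,0,0,0.015],[0,0,0,0,0,0,0.015],[0,0,0,0,0,0,0.015]]}}

```text
clock: 10.85
position: [544.6, 27.6, 206.9]
ee_rot: [-0.5, 0.501, -0.5, 0.498]
contact_force: [0.4, -0.0, -1.0]
gripper_width: 24.7
```

```bash
python3 -c "
from h import *
go(544.8,28.8,119.7)
s=get_image('scene'); save(s,'pics/s4.png',(300,170,400,270),5)
p=read_state()['position']; print(px(s,p-[0,0,94.7]))"
```

```text
t 10.85 pos [544.6148  27.6436 206.883 ] shift [-0.0012  0.0872  0.0005] turn [ 0.0037 -0.0021  0.0003] F [ 0.4147 -0.0298 -0.9867] w 24.7214497116637 j [ 0.3475  0.2712 -0.2231 -0.0012 -1.0801  1.2217]
[348.5769 218.3877]
```

View pics/s4.png

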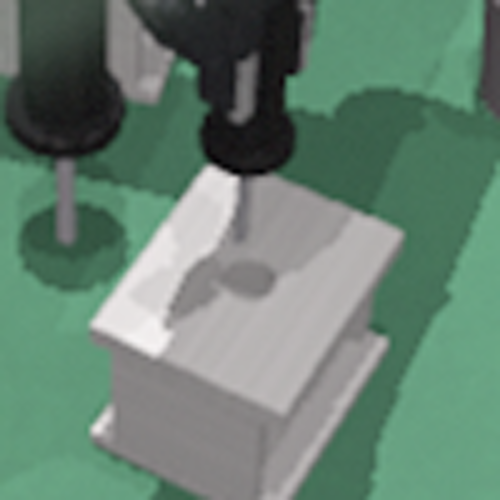

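The tip is at (348.4,218) and the hole at (349.8,226). The scene view puts the hole near y ≈ 32 and the top view near 30, so I'll aim for y ≈ 30.

Request:
{"op": "play_rows", "data": {"series": [[-0.002,0.006,0,0.003,-0.001,0,0.015],[0,0.01,0,0,0,0,0.015],[0,0.01,0,0,0,0,0.015],[0,0.01,0,0,0,0,0.015],[0,0.01,0,0,0,0,0.015],[0,0.008,0,0,0,0,0.015],[0,0.004,0,0,0,0,0.015],[0,0,0,0,0,0,0.015]]}}

```text
clock: 11.7
position: [543.5, 28.6, 142.6]
ee_rot: [-0.5, 0.501, -0.5, 0.498]
contact_force: [-0.3, 0.3, -1.6]
gripper_width: 24.6
```

```bash
python3 -c "
from h import *
go(544.5,30,119.7)"
```

```text
t 11.7 pos [543.4644  28.5972 142.6458] shift [-0.0014  0.0229  0.0011] turn [ 0.0031 -0.0027  0.0009] F [-0.2949  0.301  -1.6362] w 24.632653442592535 j [ 0.3505  0.3328 -0.3138 -0.0002 -0.9274  1.2178]
```

Tip at z ≈ 48, inside the hole with no contact force. Continuing down.

Request:
{"op": "play_rows", "data": {"series": [[-0.001,0.006,0.001,0.002,-0.002,0,0.015],[0,0.006,0,0,0,0,0.015],[0,0.005,0,0,0,0,0.015],[0,0.002,0,0,0,0,0.015],[0,0,0,0,0,0,0.015],[0,0,0,0,0,0,0.015]]}}

```text
clock: 12.3
position: [545.4, 29.9, 122.8]
ee_rot: [0.5, -0.5, 0.5, -0.5]
contact_force: [-0.1, 0.5, -2.2]
gripper_width: 24.7
```

```bash
python3 -c "
from h import *
go(544.5,30,119.7)"
```

```text
t 12.3 pos [545.4485  29.9384 122.8491] shift [-0.0001  0.0031 -0.001 ] turn [-0.0014 -0.0001  0.0005] F [-0.0548  0.4924 -2.1728] w 24.685717178844207 j [ 0.3522  0.3569 -0.3362  0.0012 -0.8766  1.2177]
```

Request:
{"op": "play_rows", "data": {"series": [[0,0.002,0,0,0,0,0.015],[0,0.001,0,0,0,0,0.015],[0,0.001,0,0,0,0,0.015],[0,0,0,0,0,0,0.015]]}}

```text
clock: 12.7
position: [546.2, 30.1, 119.8]
ee_rot: [-0.499, 0.499, -0.501, 0.501]
contact_force: [0.2, 0.1, -0.9]
gripper_width: 24.5
```

```bash
python3 -c "
from h import *
go(544.5,30,119.7)"
```

```text
t 12.7 pos [546.1513  30.0845 119.7779] shift [ 0.0001  0.0001 -0.0017] turn [-0.0035  0.0003  0.0002] F [ 0.2018  0.0692 -0.9135] w 24.51004538193599 j [ 0.3523  0.3607 -0.3398  0.0018 -0.867   1.2176]
```

Request:
{"op": "play_rows", "data": {"series": [[0,0.001,-0.001,0,0,0,0.015],[0,0,0,0,0,0,0.015],[0,0,0,0,0,0,0.03],[0,0,0,0,0,0,0.045],[0,0,0,0,0,0,0.085],[0,0,0,0,0,0,0.085],[0,0,0,0,0,0,0.085],[0,0,0,0,0,0,0.085],[0,0,0,0,0,0,0.085]]}}

```text
clock: 13.6
position: [545.7, 30.2, 119.3]
ee_rot: [-0.499, 0.499, -0.501, 0.501]
contact_force: [1.3, -0.0, -0.1]
gripper_width: 84.6
```

Request:
{"op": "play_rows", "data": {"series": [[0,-0.008,0,0,0,0,0.085],[0,-0.02,0,0,0,0,0.085],[0,-0.03,0,0,0,0,0.085],[0,-0.03,0,0,0,0,0.085],[0,-0.03,0,0,0,0,0.085],[0.02,-0.02,0,0,0,0,0.085],[0.03,0,0,0,0,0,0.085],[0.03,0,0,0,0,0,0.085],[0,0,0,0,0,0,0.085],[0,0,0,0,0,0,0.085]]}}

```text
clock: 14.6
position: [545.6, -52.3, 269.8]
ee_rot: [-0.498, 0.496, -0.502, 0.503]
contact_force: [-0.3, -0.5, -0.6]
gripper_width: 85.1
```

```bash
python3 -c "
from h import *
go(545,30,200)
s=get_image('scene'); t=get_image('top'); w=get_image('wrist')
f=lambda i,x,y,W,H,k: cv2.resize(i['color'][y:y+H,x:x+W,::-1],(W*k,H*k),interpolation=2)
cv2.imwrite('pics/f.png',np.vstack([np.hstack([f(s,310,185,80,60,5),f(s,195,290,80,60,5)]),np.hstack([f(t,260,130,80,60,5),f(w,160,100,200,150,2)])]))"
```

```text
t 14.6 pos [545.5844 -52.2607 269.7694] shift [-0.0823  0.0697 -0.0012] turn [-0.012   0.0028  0.0008] F [-0.2948 -0.4749 -0.6168] w 85.11310970065018 j [ 0.2022  0.2216 -0.1287  0.0034 -1.2089  1.3702]
```

View pics/f.png

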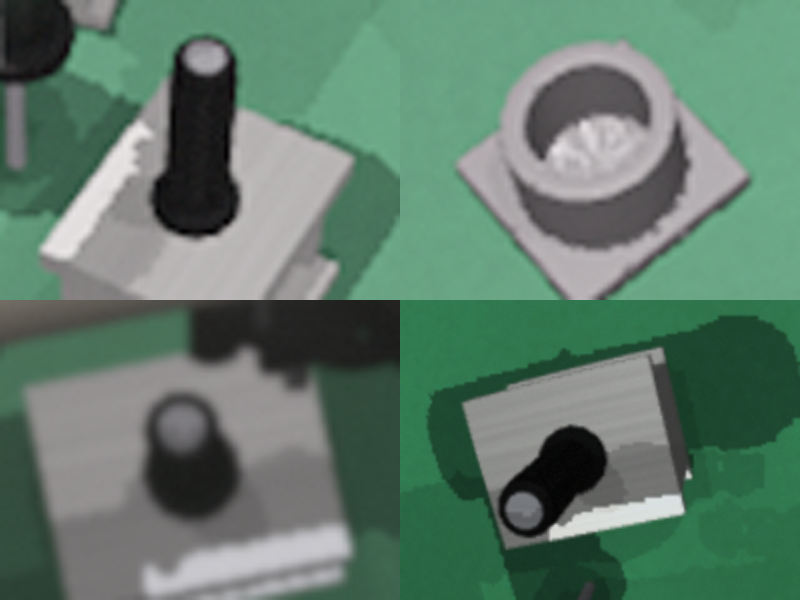

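The driver stands upright with its collar on the plate, within about 1 px of its original place. The magnetiser is unmoved and the gripper is clear, so I'm handing in.

```bash
python3 -c "
from h import *
s=read_state(); print(s['clock'],abs(s['joint_vel']).max()); print(job_done())"
```

```text
14.75 0.008884134924079782
the job is handed in; nothing more can be done
None
```

I lifted the small screwdriver from the right-hand stand and dipped its tip into the square-footed magnetiser. I then put it back in the stand hole, let go and backed off, handing in at 14.75 s.

- **Dip:** the tip was about 22 mm below the rim and stayed there, still gripped, for roughly half a second. That depth is computed from the arm's measured position. A camera view confirmed the shaft inside the well.
- **Driver back in its stand:** the last views show it upright with its collar on the plate, within about 2 mm of where it started.
- **Magnetiser and screw cup:** the magnetiser looks unmoved. The arm never went low near the cup, but I did not look at the cup again at the end.
- **Forces:** readings stayed under about 3 N after each move, and the gripper is clear of everything.
- **Disagreement:** the views put the hole's y anywhere from about 28 to 32 mm. I placed the driver at y = 30, well inside the 12 mm tolerance, and it went in without resistance.

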